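# Press a flask home in the sprung base-cementing jig

### The job

Cement the leather base onto the round-bodied flask: first take the wooden dust cover off the sprung jig and stand it right way up on the open bench clear of the jig. Then set the round-bodied flask upright in the jig's ring and press it straight down against the springs until its foot bears firmly on the leather disc in the middle, and finish like that, still holding the flask pressed down. Let nothing but the flask touch the freshly cemented disc, do not let the flask tip over, and leave everything else on the bench where it is.

Things in the scene. Friction and masses are not known exactly. Their poses are not given: they have to be found in the camera images.
- press_jig: Shop-made base-cementing jig, screwed to the bench: round plywood base 160 mm across and 15 mm thick, three upright steel guide rods 60 mm from the axis with coil springs, and a white nylon ring sliding on them. Their nuts and rod tops reach 89 mm above the bench. Origin: centre of the base's underside, on the bench; z up along the jig's axis.
- seat_ring (a joint): Travel of the sprung nylon ring straight down, m: 0 at the top stop, at most 0.018. The ring stays at 0 until about 4.5 N bears on it (so it carries the flask without moving) and takes about 8 N at 0.012, where the foot of a seated flask meets the leather disc.
- seat_top (a point): Centre of the ring's top face, 76 mm above the bench with the ring up; moves with the ring. The ring is 94 mm across (three ears run out to the rods) and 16 mm thick. Its seat is a smooth 45 degree cone, 79 mm across at the top and narrowing to a 51 mm through hole; the round flask, seated, has its underside 24 mm below this point and stands upright by its own weight.
- base_pad: Rubber pad 47 mm across with the cemented tan leather disc (46 mm across, 3 mm) on top, in the middle of the jig under the ring. The rubber gives about 1 mm for every 3 N. Origin: centre of the pad's underside, 29 mm above the bench.
- disc_top (a point): Centre of the leather disc's top face, 40 mm above the bench, on the jig's axis; 12 mm below the foot of a flask seated in the ring before it is pressed. Bearing firmly means some 6 N here, so about 14 N in all (springs and pad) bearing up on the flask, of which its own weight supplies about 3 N.
- dust_cover: Turned beech dust cover, at first lying on the ring: a disc 92 mm across and 8 mm thick with a 6 mm deep spigot 60 mm across under it that stands in the ring, and a knob in the middle on top: cylindrical grip 25 mm across between 31 and 56 mm above the origin. 0.13 kg. Origin: centre of the spigot's underside (70 mm above the bench on the jig, 0 on the bench); z up, out of the knob.
- round_flask: The round-bodied flask: a ball 84 mm across in brown leather, its centre 44 mm above the origin, on a short steel foot 44 mm across; plain steel neck 30 mm across between 85 and 122 mm above the origin, steel cap 34 mm across up to 140 mm. About 0.3 kg (0.24 to 0.36). Origin: centre of the foot's underside; z up through the neck. Stands on the bench at first.
- straight_flask: Bystander, loose: leave it where it is. Finished straight-sided flask in brown leather, 68 mm across, 134 mm tall. Origin: centre of its underside.
- dye_bottle0: Bystander, loose: leave it where it is. Amber glass bottle with a black cap, 44 mm across, 82 mm tall. Origin: centre of its underside.
- dye_bottle1: Bystander, loose: leave it where it is. Amber glass bottle like the other. Origin: centre of its underside.
- cement_tin: Bystander, loose: leave it where it is. Cement tin, 87 mm across, 97 mm tall. Origin: centre of its underside.
- brush_jar: Bystander, loose: leave it where it is. Glass jar 72 mm across with brushes standing in it up to 172 mm. Origin: centre of its underside.
- thread_spool: Bystander, loose: leave it where it is. Standing thread spool, 40 mm across, 44 mm tall. Origin: centre of its underside.
- wax_puck: Bystander, loose: leave it where it is. Round cake of beeswax, 50 mm across, 25 mm tall. Origin: centre of its underside.
- mallet: Bystander, loose: leave it where it is. Mallet lying on the bench, 245 mm long, white head 90 mm wide and 55 mm tall. Origin: on the bench under the middle of its length; handle towards its -x. (Besides the things listed here only fixed equipment stands on the bench, beyond x = 0.78 m at the back and beyond 0.5 m to either side.)
Things that resemble listed ones, but are neither listed nor needed, are in the scene too. Of the things shaped like the dust_cover, the beech one is meant. What is shaped like the round_flask but pink is not meant.

How it is judged:
On the way, in this order (a step that is already met when the one before it is completed fails the run):
1. the dust cover stands on the bench, right way up, clear of the jig and let go (height (world z) of dust_cover below 0.008 m and angle between dust_cover's own z axis and vertical below 0.1 rad and horizontal distance between dust_cover and press_jig above 0.12 m and linear speed of dust_cover below 0.03 m/s and contact force between each of the fingers, the arm and dust_cover below 0.1 N), for 0.2 s.
2. the round flask is pressed down in the ring until its foot bears on the leather disc (contact force between round_flask and base_pad above 3 N and value of joint seat_ring above 0.009 m and horizontal distance between round_flask and disc_top below 0.004 m and angle between round_flask's own z axis and vertical below 0.08 rad and contact force between any of the fingers, the arm and round_flask above 2 N and linear speed of round_flask below 0.02 m/s), for 0.3 s.
At the end, for the whole second after the job is handed in: Still held down: ring pressed over 9 mm, foot on the disc with over 3 N, flask within 4 mm of the disc's centre, 0.08 rad of upright, still. Dust cover stands let go on the bench (underside under 8 mm, within 0.1 rad of upright), centre over 120 mm from the jig's axis (all of step 1 and all of step 2); the arm keeps its last pose, push and grip.
It fails at once if the round flask is tipped over (angle between round_flask's own z axis and vertical above 0.7 rad).
It fails at once if the gripper or the dust cover touches the cemented disc (contact force between any of the fingers, the arm, dust_cover and base_pad above 0.3 N).
It fails at once if a bystander is pushed more than 30 mm or knocked over (distance of any of straight_flask, dye_bottle0, dye_bottle1, cement_tin, brush_jar, thread_spool, wax_puck, mallet from where it was at the start of the episode above 0.03 m or angle between any of straight_flask, dye_bottle0, dye_bottle1, cement_tin, brush_jar, thread_spool, wax_puck, mallet's own z axis and vertical above 0.5 rad).
It also fails if it takes over 64 s, if anything falls off the work surface, if the arm or the gripper's body presses on something with over 40 N, if the wrist force passes 120 N, or if a joint passes its speed limit or range.

### The arm

A 6-joint arm with a two-finger parallel gripper is mounted at the origin on the work surface. World frame = base frame: x ahead of the robot, y to its left, z up, the work surface at z = 0. Lengths are in m, angles in rad, forces in N, time in s.
With the tool pointing down it reaches from about 0.35 to 0.85 m from the base axis. Payload 8.1 kg.
Tool frame: the origin (TCP) lies at the very end of the fingers, on their centre line; the grasp point (between the pads) lies ctrl.tcp_to_grasp behind it (ctrl.tcp_to_grasp is the distance from the TCP to the grasp point, in m); z points along the fingers, y is the line along which they close (so a half turn about z gives the same grasp; the last joint's range is limited). The gripper opens to 93 mm and grips with 3 to 60 N. Pads are 15 mm wide; open, the fingers measure 128 mm over their backs; the gripper's body (75 mm by 188 mm) begins 65 mm behind the grasp point.
Start: joints at [1.102, 0.13, 1.488, -0, 1.523, -0.085], TCP at [0.225, 0.556, 0.219] pointing down, gripper open.
Joint ranges: [-2.96, 2.96], [-0.89, 2.26], [0.02, 2.5], [-1.34, 4.48], [0, 2.73], [-2.66, 2.66]. Speed limits (rad/s): [2.39, 2.39, 2.79, 3.14, 3.14, 3.14].

### API

Orientations are given as a unit quaternion [x, y, z, w].
In Python, from rig import ctrl, imaging gives the robot as it stands. The module is installed in compiled form; this text tells all that it offers. Calls block until the motion is done:
- ctrl.reach(position, orientation): joint-space move of the TCP to a pose.
- ctrl.servo_line(position, velocity=0.15, frame=None, max_force=None): straight line of the TCP; frame=None keeps the orientation; velocity is the mean speed in m/s. With max_force (N) it stops when the force on the tool has changed by that much, and returns True; else False.
- ctrl.goto_joints(angles): joint-space move.
- ctrl.command_gripper(opening, f_grip=None): finger opening in m; f_grip is the grip in N (None keeps the last); returns when the fingers have stopped.
- ctrl.hold(seconds).
- ctrl.ik(position, orientation): joint angles nearest the present ones, or None.
- imaging.grab_frame(name): name is "side" or "top"; returns (picture, depth): 420x560x3 uint8, red, green, blue; 420x560 float32, m along the optical axis (not along the pixel's ray), 0 where there is no reading.
- imaging.get_calibration(name): a dict with "fx", "fy", "cx", "cy" (pixels), "world_to_cam" (4x4, takes a point from world to camera coordinates). Camera axes: x right, y down, z forward; pixel columns grow to the right and rows downward; lengths in m; the calibration is good to about 2 mm. A picture is of the moment at which its call begins. get_calibration takes no time and is no camera call.
A pose or a line that the arm cannot do raises ctrl.PlanningError and nothing moves.
- ctrl.hand_in(): hands the job in; it is judged then, once.
Readings, each from a call of its own:
- ctrl.current_t(): time.
- ctrl.current_joint_pos(): joint angles.
- ctrl.current_joint_velocities(): joint speeds.
- ctrl.current_tau(): joint torques, N m.
- ctrl.current_ee_pos(): TCP position.
- ctrl.current_eef_rot(): TCP orientation.
- ctrl.current_force(): force on the tool from outside, world axes, zero at the start.
- ctrl.current_ft_torque(): the same for the moment, N m.
- ctrl.current_width(): finger opening in m.
- ctrl.current_grasp_force(): force on a finger pad.
Only numpy, scipy, OpenCV 4.12 (cv2) and the standard library are available. Lean on these libraries where they do the work, as an engineer would, in place of code of your own. Each camera call takes 0.05 s, during which the arm holds its last target. There are 200 camera calls.

## Working session

There is one attempt and no reset: what is moved stays moved. The work goes in short steps, each a Python script; the robot and the scene stay as the last script left them, time stands still between calls to the robot, and variables do not carry over. Pictures are saved under pics/ and viewed, at most 10 in all, crops included, and the job is handed in when it is done.

```bash
mkdir -p pics
python3 - <<'E'
from rig import ctrl, imaging
import cv2,numpy as np
for n in("top","side"):
    p,d=imaging.grab_frame(n); cv2.imwrite(f"pics/{n}0.png",p[:,:,::-1]); np.save(f"pics/{n}0.npy",d)
    c=imaging.get_calibration(n); print(n,c["fx"],c["cx"],c["cy"],np.round(np.array(c["world_to_cam"]),3).tolist())
print(ctrl.tcp_to_grasp,ctrl.current_t(),ctrl.current_eef_rot())
E
```

```text
top 546.8813336826238 283.37213870962535 210.58241068153262 [[-0.021, -1.0, -0.008, 0.019], [-0.999, 0.021, -0.045, 0.519], [0.045, 0.007, -0.999, 1.371], [0.0, 0.0, 0.0, 1.0]]
side 416.11601908891583 279.2991470588386 211.53100659212336 [[0.998, -0.068, -0.003, -0.507], [-0.04, -0.547, -0.836, 0.086], [0.055, 0.834, -0.549, 1.11], [0.0, 0.0, 0.0, 1.0]]
0.0188 0.1 [ 1.90736791e-01  9.81640890e-01 -7.70932801e-04 -2.12567938e-04]
```

View pics/top0.png

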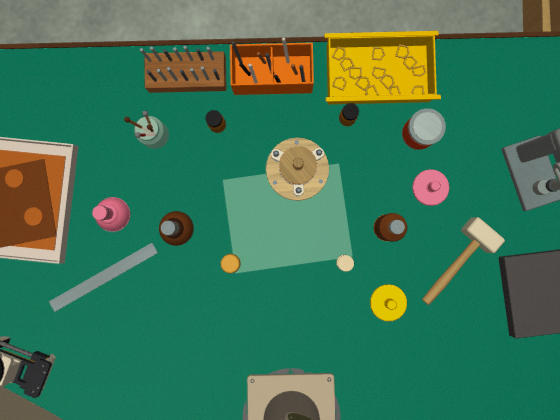

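View pics/side0.png

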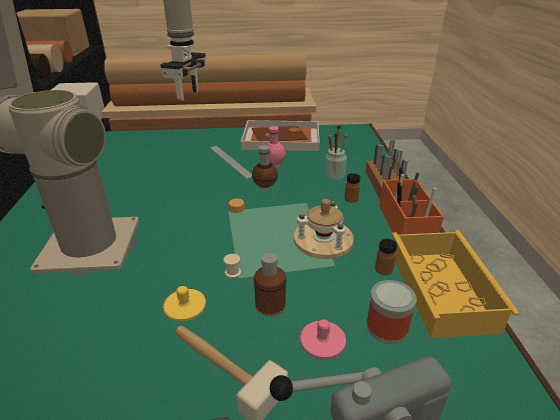

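Top view: the jig is at about (297,168) with the beech cover's knob at (297,163). The brown round flask has its cap at (168,228) and the straight one is at (391,227). The side view agrees. Next I measure from the depth images.

```bash
cat > h.py <<'E'
import numpy as np, cv2
from rig import ctrl, imaging
from scipy.optimize import least_squares
def cloud(n,p,d):
    c=imaging.get_calibration(n); T=np.linalg.inv(np.array(c["world_to_cam"]))
    v,u=np.nonzero(d>0); z=d[v,u]
    P=np.c_[(u-c["cx"])/c["fx"]*z,(v-c["cy"])/c["fy"]*z,z]
    return P@T[:3,:3].T+T[:3,3], p[v,u], np.c_[u,v]
def near(P,xy,r,z0,z1):
    return (np.hypot(*(P[:,:2]-xy).T)<r)&(P[:,2]>z0)&(P[:,2]<z1)
def circ(Q,R,c0):
    s=least_squares(lambda c:np.hypot(*(Q[:,:2]-c).T)-R,c0,loss="soft_l1",f_scale=.001)
    return s.x, np.sqrt(np.mean(s.fun**2))
def sph(Q,R,c0):
    s=least_squares(lambda c:np.linalg.norm(Q-c,axis=1)-R,c0,loss="soft_l1",f_scale=.001)
    return s.x, np.sqrt(np.mean(s.fun**2))
def quat(yaw): # tool down, y axis (closing line) at direction yaw from world y
    # base: R = Rz(yaw)*Rx(pi)
    return np.array([np.cos(yaw/2),np.sin(yaw/2),0,0])
E
python3 - <<'E'
from h import *
C={}
for n in("top","side"):
    C[n]=cloud(n,cv2.imread(f"pics/{n}0.png")[:,:,::-1],np.load(f"pics/{n}0.npy"))
P,c,uv=C["top"]
def at(u,v):
    i=np.argmin(abs(uv-[u,v]).sum(1)); return P[i].round(4)
for k,q in dict(knob=(297,163),cap=(168,228),str=(398,227),puck=(230,263),spool=(345,263),b0=(215,120),b1=(349,113),tin=(427,126),jar=(150,130),pinkf=(100,213),nut1=(276,154),nut2=(319,153),nut3=(298,190),ruler=(104,277),yel=(391,303),benchA=(300,300)).items(): print(k,at(*q))
k=at(297,163)[:2]; f=at(168,228)[:2]
for n in C:
    P=C[n][0]
    for nm,xy,r,z0,z1,R in(("knob",k,.022,.103,.125,.0125),("knobtop",k,.03,.122,.14,None),("coverdisc",k,.055,.08,.088,None),("neck",f,.03,.09,.12,.015),("cap",f,.03,.125,.138,.017),("captop",f,.03,.138,.15,None)):
        m=near(P,xy,r,z0,z1);Q=P[m]
        print(n,nm,m.sum(),Q.mean(0).round(4) if len(Q) else "", [np.round(x,4) for x in circ(Q,R,xy)] if R and len(Q)>8 else "")
    Q=P[near(P,f,.06,.02,.07)]; print(n,"ball",len(Q),[np.round(x,4) for x in sph(Q,.042,[*f,.044])])
E
```

```text
knob [ 0.6246 -0.0266  0.1253]
cap [0.4793 0.2729 0.1389]
str [ 0.4707 -0.2553  0.1336]
puck [0.391  0.1435 0.0285]
spool [ 0.3863 -0.1401  0.0499]
b0 [0.7387 0.1683 0.0841]
b1 [ 0.7499 -0.1562  0.078 ]
tin [ 0.7107 -0.3395  0.0947]
jar [0.7108 0.317  0.1194]
pinkf [0.5168 0.4273 0.1445]
nut1 [0.652  0.0225 0.0903]
nut2 [ 0.6523 -0.0806  0.0893]
nut3 [ 0.5644 -0.0283  0.0901]
ruler [0.3612 0.465  0.008 ]
yel [ 0.2881 -0.2479  0.0591]
benchA [ 0.2925 -0.0292 -0.0019]
top knob 38 [ 0.6224 -0.0273  0.1211] [array([ 0.6256, -0.0297]), np.float64(0.003)]
top knobtop 81 [ 0.6252 -0.0291  0.1266] 
top coverdisc 791 [ 0.6242 -0.0287  0.0851] 
top neck 23 [0.4804 0.2609 0.101 ] [array([0.4808, 0.2736]), np.float64(0.0004)]
top cap 40 [0.4799 0.2676 0.1334] [array([0.4813, 0.2741]), np.float64(0.0039)]
top captop 146 [0.481  0.2732 0.1416] 
top ball 346 [array([0.4808, 0.2737, 0.044 ]), np.float64(0.0013)]
side knob 78 [ 0.6232 -0.0367  0.115 ] [array([ 0.6244, -0.0277]), np.float64(0.0015)]
side knobtop 44 [ 0.6236 -0.0326  0.1251] 
side coverdisc 493 [ 0.6231 -0.0377  0.0847] 
side neck 80 [0.4792 0.2626 0.105 ] [array([0.4801, 0.2747]), np.float64(0.0018)]
side cap 49 [0.4789 0.2626 0.1318] [array([0.4805, 0.2748]), np.float64(0.0021)]
side captop 38 [0.4806 0.2732 0.1395] 
side ball 350 [array([0.48  , 0.2751, 0.0433]), np.float64(0.002)]
```

The measurements agree with the given heights: knob top 127 mm, cap 140 mm, ball centre 44 mm, nuts 90 mm. Cover first.

```bash
python3 - <<'E'
from h import *
q=np.array([0,1.,0,0]); g=ctrl.tcp_to_grasp
k=np.array([.6243,-.0288]); b=np.array([.445,-.03])
ctrl.reach([*k,.19],q); ctrl.command_gripper(.055,20)
ctrl.servo_line([*k,.0950]); ctrl.command_gripper(0,20)
print(ctrl.current_width(),ctrl.current_grasp_force(),ctrl.current_ee_pos(),ctrl.current_t())
ctrl.servo_line([*k,.15]); print("lifted",ctrl.current_width(),ctrl.current_force())
ctrl.servo_line([*b,.15],.2); ctrl.servo_line([*b,.045],.15)
s=ctrl.servo_line([*b,.0205],.03,max_force=3); print(s,ctrl.current_ee_pos())
ctrl.command_gripper(.055); ctrl.servo_line([*b,.2],.25)
f=np.array([.4805,.2742]); ctrl.reach([*f,.25],q)
for n in("top","side"):
    p,d=imaging.grab_frame(n); cv2.imwrite(f"pics/{n}1.png",p[:,:,::-1]); np.save(f"pics/{n}1.npy",d)
    P,c,uv=cloud(n,p,d)
    for R,z0,z1,nm in((.0125,.033,.054,"knob"),):
        Q=P[near(P,b,.025,z0,z1)]; print(n,nm,len(Q),circ(Q,R,b) if len(Q)>8 else "")
    for nm,xy,a,z in(("knobtop",b,.055,.12),("disc",b,.01,.025)):
        Q=P[near(P,xy,.06,a,z)]; print(n,nm,len(Q),Q.mean(0).round(4),Q[:,2].std().round(4))
print(ctrl.current_t(),ctrl.current_joint_pos())
E
python3 -c "
import cv2
p=cv2.imread('pics/side1.png'); cv2.imwrite('pics/s1.png',cv2.resize(p[120:320,180:440],None,fx=3,fy=3))"
```

```text
0.024351543474963266 20.000333189964294 [ 0.62453453 -0.02880853  0.09540851] 4.7833
lifted 0.024426886069665744 [ 0.53865336  0.31491461 -2.60707826]
True [ 0.44478814 -0.02996593  0.02488308]
top knob 19 (array([ 0.44541932, -0.0321676 ]), np.float64(0.0035881391674188862))
top knobtop 52 [ 0.4458 -0.0311  0.0583] 0.002
top disc 932 [ 0.4459 -0.0305  0.0161] 0.0026
side knob 65 (array([ 0.44458066, -0.03004667]), np.float64(0.0013173568248572717))
side knobtop 30 [ 0.4444 -0.0335  0.0563] 0.001
side disc 522 [ 0.4448 -0.0398  0.0148] 0.0019
10.675 [ 4.23536230e-01 -7.91345718e-03  1.57608182e+00 -3.90111579e-04
  1.57414800e+00 -1.14543898e+00]
```

View pics/s1.png

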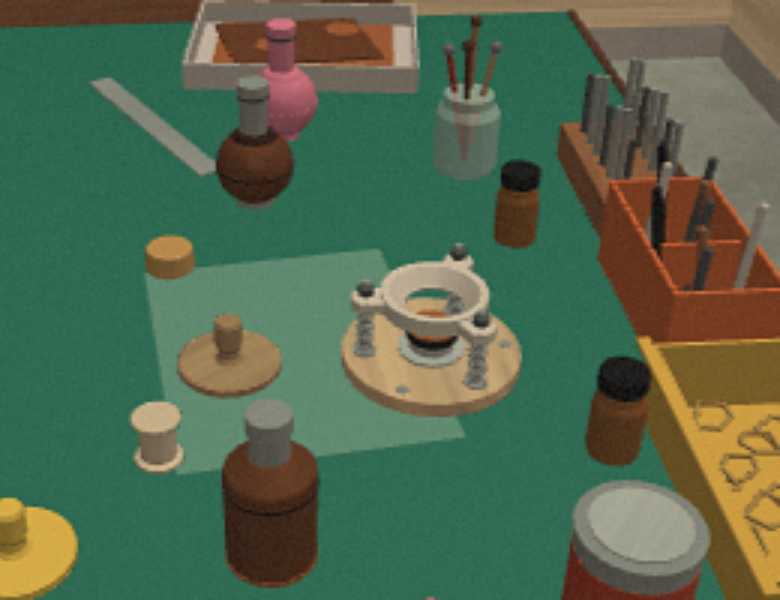

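The cover stands upright on the mat at crop (230,355) and the ring is uncovered at (435,300). Next I get the ring centre from the saved top depth, then fetch the flask.

Run:
```python
from h import *
k=np.array([.6243,-.0288])
for n in("top","side"):
    p=cv2.imread(f"pics/{n}1.png")[:,:,::-1]; P,c,uv=cloud(n,p,np.load(f"pics/{n}1.npy"))
    Q=P[near(P,k,.052,.072,.079)]; s=least_squares(lambda x:np.hypot(*(Q[:,:2]-x).T)-.0432,k,loss="soft_l1",f_scale=.004)
    print(n,"ring",len(Q),s.x,Q[:,2].mean())
    N=P[near(P,k,.08,.0845,.1)]; print("nuts",len(N),circ(N,.06,k))
    D=P[near(P,k,.025,.03,.045)]; print("disc",len(D),(D.min(0)+D.max(0))/2,D.mean(0))
    S=P[near(P,k,.042,.062,.0745)]  # cone: r = .0395-(.076-z)
    s=least_squares(lambda x:np.hypot(*(S[:,:2]-x).T)-(.0395-.076+S[:,2]),k,loss="soft_l1",f_scale=.002); print("cone",len(S),s.x)
q=np.array([0,1.,0,0]); f=np.array([.4805,.2742])
ctrl.servo_line([*f,.16],.2); s=ctrl.servo_line([*f,.090],.1,max_force=5)
ctrl.command_gripper(0,25); print(s,ctrl.current_width(),ctrl.current_grasp_force(),ctrl.current_ee_pos(),ctrl.current_force())
ctrl.servo_line([*f,.26],.15); ctrl.hold(.2); print(ctrl.current_width(),ctrl.current_force(),ctrl.current_t())
```

```text
top ring 490 [ 0.62506975 -0.02889941] 0.07556935858409043
nuts 58 (array([ 0.62557444, -0.02947426]), np.float64(0.004252222954431063))
disc 244 [ 0.62555088 -0.02931102  0.03853945] [ 0.62537193 -0.02917147  0.04060211]
cone 373 [ 0.62530694 -0.02868585]
side ring 304 [ 0.62354138 -0.03074333] 0.07506810090719288
nuts 30 (array([ 0.62531022, -0.03021982]), np.float64(0.0033274847218545283))
disc 85 [ 0.62318532 -0.02980644  0.03618947] [ 0.62260576 -0.03858269  0.03662361]
cone 221 [ 0.62477971 -0.02800918]
False 0.03301374366367433 25.000308752059937 [0.48083926 0.27442148 0.09051702] [-0.64701107  0.4964511   1.89455882]
0.03352474651947811 [-0.85040146 -0.33874978 -1.94828059] 14.0917
```

Run:
```python
from h import *
k=np.array([.6250,-.0290])
ctrl.servo_line([*k,.26],.2); ctrl.hold(.3)
e=ctrl.current_ee_pos(); print(e,ctrl.current_width(),ctrl.current_force(),ctrl.current_t())
for n in("side",):
    p,d=imaging.grab_frame(n); cv2.imwrite(f"pics/{n}2.png",cv2.resize(p[60:300,180:460,::-1],None,fx=2.5,fy=2.5))
    P,c,uv=cloud(n,p,d); Q=P[near(P,k,.06,.19,.245)]
    print(n,len(Q),sph(Q,.042,[*k,.214]))
```

```text
[ 0.62494381 -0.02860733  0.26008638] 0.03331740518709534 [-1.43061015 -0.012579   -2.61269058] 16.225
side 734 (array([ 0.62369222, -0.02817315,  0.21334536]), np.float64(0.0012952552741964324))
```

View pics/side2.png

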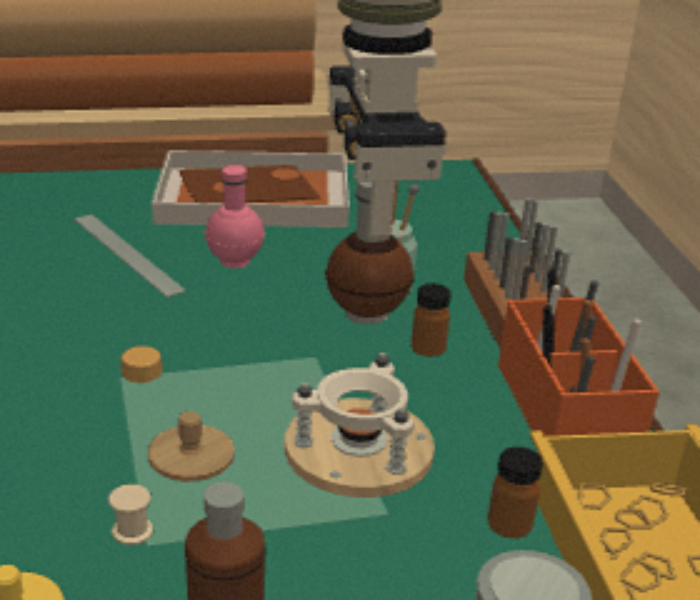

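The flask hangs upright at (370,270), centred over the ring. I'll lower it until it seats, release so it centres itself, then look.

Run:
```python
from h import *
k=np.array([.6253,-.0290])
ctrl.servo_line([*k,.16],.12); 
s=ctrl.servo_line([*k,.139],.02,max_force=3); print(s,ctrl.current_ee_pos(),ctrl.current_force())
ctrl.command_gripper(.055); ctrl.hold(.3)
ctrl.servo_line([*k,.30],.2); ctrl.hold(.2)
for n in("top","side"):
    p,d=imaging.grab_frame(n); cv2.imwrite(f"pics/{n}3.png",p[:,:,::-1]); P,c,uv=cloud(n,p,d)
    for nm,z0,z1,R in(("neck",.142,.17,.015),("cap",.177,.19,.017)):
        Q=P[near(P,k,.03,z0,z1)]; print(n,nm,len(Q),circ(Q,R,k) if len(Q)>8 else "")
    Q=P[near(P,k,.06,.085,.125)]; print(n,"ball",len(Q),sph(Q,.042,[*k,.096]))
print(ctrl.current_t(),ctrl.current_force())
```

```text
True [ 0.62500353 -0.02844228  0.14178771] [1.02231922 0.87463237 2.00666125]
top neck 5 
top cap 22 (array([ 0.62577121, -0.02918716]), np.float64(0.0028488237494428722))
top ball 316 (array([ 0.62536385, -0.02883767,  0.09520139]), np.float64(0.0028707639617799327))
side neck 115 (array([ 0.62423071, -0.02825038]), np.float64(0.0011895749263671775))
side cap 68 (array([ 0.62376974, -0.02847123]), np.float64(0.0014104756830373608))
side ball 523 (array([ 0.6246605 , -0.02772644,  0.09499969]), np.float64(0.002575348567410583))
20.2 [ 0.00649481  0.29086162 -0.13615297]
```

Run:
```python
from h import *
k=np.array([.6250,-.0287])
ctrl.servo_line([*k,.2],.15); s=ctrl.servo_line([*k,.168],.06,max_force=4)
ctrl.command_gripper(0,45); ctrl.hold(.2)
e0=ctrl.current_ee_pos(); f0=ctrl.current_force(); print(s,e0,f0,ctrl.current_width(),ctrl.current_grasp_force())
s=ctrl.servo_line([*k,e0[2]-.018],.01,max_force=12.5); ctrl.hold(.6)
for i in range(3):
    print(s,ctrl.current_ee_pos()-e0,ctrl.current_force()-f0,ctrl.current_width()); ctrl.hold(.2)
for n in("top","side"):
    p,d=imaging.grab_frame(n); cv2.imwrite(f"pics/{n}4.png",cv2.resize(p[60:300,180:460,::-1],None,fx=2.5,fy=2.5)); P,c,uv=cloud(n,p,d)
    Q=P[near(P,k,.06,.072,.112)]; print(n,"ball",len(Q),sph(Q,.042,[*k,.083]))
    Q=P[near(P,k,.03,.13,.15)]; print("neck",len(Q),circ(Q,.015,k) if len(Q)>8 else "")
print(ctrl.current_t())
```

```text
False [ 0.62521461 -0.02861018  0.16832167] [0.70559971 0.28413234 1.59704173] 0.03318855815329579 45.00042915344238
True [ 8.67156180e-04  3.76606655e-05 -1.33409884e-02] [-3.47099199  0.41919983  9.52732552] 0.0330940231914731
True [ 9.00447535e-04  2.11325127e-05 -1.33207682e-02] [-4.02183831  0.23559316  9.32818694] 0.03309388984856622
True [ 8.74634369e-04  2.00741747e-05 -1.33366702e-02] [-3.560876    1.76263966  8.78400507] 0.03288492289871107
top ball 223 (array([ 0.62534861, -0.0287693 ,  0.08154073]), np.float64(0.0048784399012713735))
neck 0 
side ball 540 (array([ 0.62473457, -0.02821401,  0.08168831]), np.float64(0.0035688920355650675))
neck 76 (array([ 0.6245475 , -0.02824663]), np.float64(0.001357279528084138))
25.1333
```

View pics/side4.png

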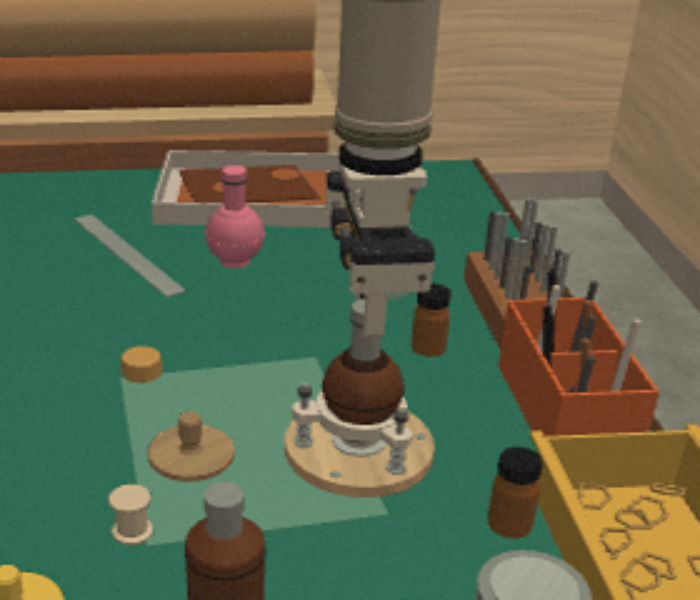

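The flask at (363,385) is upright and pressed about 13.4 mm. I'll add a little more push for margin and remove the 0.9 mm sideways drift.

Run:
```python
from h import *
e=np.array(ctrl.current_ee_pos()); f=ctrl.current_force()
s=ctrl.servo_line([e[0]-.0006,e[1],e[2]-.0010],.005,max_force=10); ctrl.hold(.8)
F=[]
for i in range(8): F.append(ctrl.current_force()); ctrl.hold(.05)
print(s,e,ctrl.current_ee_pos()-e,np.mean(F,0),f,ctrl.current_width(),np.abs(ctrl.current_joint_velocities()).max())
p,d=imaging.grab_frame("side"); P,c,uv=cloud("side",p,d); k=e[:2]
Q=P[near(P,k,.06,.072,.112)]; print("ball",sph(Q,.042,[*k,.083]))
print(ctrl.current_t())
```

```text
False [ 0.62611466 -0.02856484  0.15500603] [-3.12139286e-04 -9.79112169e-05  1.30969048e-04] [-2.18649009  1.35782489 10.22456007] [-3.20841164  0.42680718 10.25337064] 0.0330167080578892 0.0012154676788980387
ball (array([ 0.62484988, -0.02800748,  0.0817333 ]), np.float64(0.0033554643304166327))
26.6417
```

Run:
```python
from h import *
e=np.array(ctrl.current_ee_pos())
s=ctrl.servo_line([e[0]-.0010,e[1],e[2]-.0025],.005,max_force=10); ctrl.hold(.8)
F=[]
for i in range(8): F.append(ctrl.current_force()); ctrl.hold(.05)
print(s,e,ctrl.current_ee_pos()-e,np.mean(F,0),ctrl.current_width(),np.abs(ctrl.current_joint_velocities()).max())
for n in("top","side"):
    p,d=imaging.grab_frame(n); P,c,uv=cloud(n,p,d); k=e[:2]
    Q=P[near(P,k,.06,.072,.112)]; print("ball",sph(Q,.042,[*k,.083]))
    Q=P[near(P,k,.03,.13,.15)]; print("neck",len(Q),circ(Q,.015,k) if len(Q)>8 else "")
print(ctrl.current_t())
```

```text
False [ 0.62580295 -0.02867809  0.15513579] [-1.25658187e-04 -2.53658206e-05 -6.40426586e-04] [-1.63890458  2.17259597 12.25121781] 0.03320985131197453 0.0024031565803366048
ball (array([ 0.62554161, -0.02862908,  0.08195547]), np.float64(0.004631061990217675))
neck 0 
ball (array([ 0.62472078, -0.02782507,  0.08160151]), np.float64(0.0035690561292595667))
neck 80 (array([ 0.62427148, -0.02878401]), np.float64(0.0014572348672019966))
28.4
```

```bash
python3 -c "
from rig import ctrl
ctrl.hold(.3); print(ctrl.hand_in())"
```

```text
the job is handed in; nothing more can be done
None
```

I handed the job in at about 29 s of the 64 s allowed; no verdict came back. The dust cover stands right way up on the bench, about 180 mm from the jig. The round flask is upright in the ring, pressed down about 14 mm and still held with about 12 N of downward push, which puts an estimated 6 N on the disc.

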